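Line up the gouache tints from light to dark in the pot tray

ROBOT

A 6-joint arm with a two-finger parallel gripper is mounted at the origin on the work surface. World frame = base frame: x ahead of the robot, y to its left, z up, the work surface at z = 0. Lengths are in m, angles in rad, forces in N, time in s.
With the tool pointing down it reaches from about 0.4 to 0.825 m from the base axis. Payload 7 kg.
Tool frame: the origin (TCP) lies between the finger pads; the fingertips stand 17 mm ahead of it and the grasp point (between the pads) lies 2 mm behind it; x points along the fingers, z is the direction in which the jaws open and shut, and the axes are right-handed (so a half turn about x gives the same grasp; the last joint's range is limited). The gripper opens to 88 mm and grips with 3 to 60 N. Pads are 19 mm wide; open, the fingers measure 130 mm over their backs; the gripper's body (78 mm by 193 mm) begins 47 mm behind the grasp point.
Start: joints at [1.531, 0.359, 0.012, 0, -1.224, -0.288], TCP at [0.217, 0.639, 0.244] pointing down, gripper open.
Joint ranges: [-3.07, 3.07], [-1.43, 2.12], [-1.02, 1.25], [-3.03, 1.67], [-3.05, -0], [-3.03, 3.03]. Speed limits (rad/s): [2.39, 2.39, 3.01, 3.14, 3.14, 3.14].

INTERFACE

Orientations are given as [roll, pitch, yaw] about the fixed x, y, z axes, in that order (R = Rz(yaw) Ry(pitch) Rx(roll)).
In Python, from station import * gives the robot as it stands.
- The arm moves only by the tool step_arm, never from a script. Its argument "deltas" is a list of rows, each a list of 5 numbers: the shift along the tool's x, y, z in cm, then the turn about the tool's x in degrees, then the closure, from 0 (fully open) to 1 (shut). In form: [[dx, dy, dz, roll, fingers], ...]. A call has exactly 10 rows; each row is the pose to reach, as a shift and turn from the pose commanded when the call began, along the tool's axes at that moment; what a row does not reach only later rows make up. A row lasts 1/12 s, in which the tool goes at most 41.7 mm and 7.16 degrees, less where a joint would pass 70% of its speed; a pose out of reach is approached as far as the arm can. A call with a gripper value outside its range is refused whole. The fingers move at their own pace and stop on an object; "squeeze" is the grip in N (left out, the last holds). Time passes only in rows, so rows that repeat a pose let the fingers close, or fill a call up. It gives the time, the measured TCP pose, the force and the opening at its end, in the units of the state.
- get_state(): the state, without advancing time (a new reading comes with each control period).
- grab_frame(name): name is "scene" or "top" or "wrist"; returns a dict with "pixels" (384x512x3 uint8, red, green, blue), "range_z" (384x512 float32, m along the optical axis (not along the pixel's ray), 0 where there is no reading), "fx", "fy", "cx", "cy" (pixels), "view" (4x4, takes a point from world to camera coordinates); the wrist camera has in their place "hand_eye" (4x4, takes a point from camera to tool coordinates, whose origin is the TCP and whose axes are the tool frame's). Camera axes: x right, y down, z forward; pixel columns grow to the right and rows downward; lengths in m; the calibration is good to about 2 mm. A picture is of the moment at which its call begins: read the wrist's pose just before it.
- job_done(): hands the job in, once; it reports no verdict.
Trained networks look in the newest picture that a camera, given by its name, has taken for a name from the list of things; names that differ only in an ending like _2 or _b are one class to them, and where a whole thing is asked for, a point or a joint stands for the part that bears it (a point fixed in the world has none). Each returns a list of dicts, best first, with "conf" (0 to 1); they miss things now and then, are a little off and sometimes report something else, mostly with a low value. They report only what shows in the picture. A call takes as long as a camera call. They do not tell look-alikes from the thing itself.
- boxes_of(thing, camera): "extent" ([left, top, right, bottom] in pixels, round what is visible of it).
- masks_of(thing, camera): "mask" (384x512 bool, what is visible of it) and "extent" ([left, top, right, bottom] in pixels, round what is visible of it).
The state is a dict: "t": time; "q": joint angles; "qd": joint speeds; "joint_efforts": joint torques, N m; "eef_pos": TCP position; "ee_rot": TCP orientation; "force": force on the tool from outside, world axes, zero at the start; "moment": the same for the moment, N m; "width": finger opening in m.
Only numpy, scipy, OpenCV 4.12 (cv2) and the standard library are available. Lean on these libraries where they do the work, as an engineer would, in place of code of your own. Each camera call takes 0.05 s, during which the arm holds its last target.

TASK

Get the blue gouache ready for hand-colouring the poster: stand the four paint pots upright in the wooden tray, one in each compartment, in order of shade, with the palest at the end where the brushes lie and the darkest at the other end. Set each pot down rather than dropping it, and leave the brush rest, dish, mug and tape where they are.

Things in the scene. Friction and masses are not known exactly. Their poses are not given: they have to be found in the camera images.
- pot_pale: Lightest gouache paint pot: closed upright round pot 46 mm across and 52 mm high, its body and the disc on its lid very pale blue, with a white ribbed lid edge; about 0.11 kg. Stands loose on the desk. Origin at the centre of its underside, z up.
- pot_light: Second lightest gouache paint pot: closed upright round pot 46 mm across and 52 mm high, its body and the disc on its lid light (sky) blue, with a white ribbed lid edge; about 0.11 kg. Stands loose on the desk. Origin at the centre of its underside, z up.
- pot_mid: Second darkest gouache paint pot: closed upright round pot 46 mm across and 52 mm high, its body and the disc on its lid strong mid blue, with a white ribbed lid edge; about 0.11 kg. Stands loose on the desk. Origin at the centre of its underside, z up.
- pot_dark: Darkest gouache paint pot: closed upright round pot 46 mm across and 52 mm high, its body and the disc on its lid very dark navy blue, with a white ribbed lid edge; about 0.11 kg. Stands loose on the desk. Origin at the centre of its underside, z up.
- tray: Shallow wooden tray, fixed to the desk, 276 mm long (along its own y), 72 mm wide (along its own x) and 14 mm high to the top of its walls. Low dividers part it into a row of four square compartments, each 64 mm inside, centred at y = -102, -34, 34 and 102 mm, x = 0; the walls are 4 mm thick (those of the short ends and the dividers stand at y = -136, -68, 0, 68 and 136 mm) and the floor inside lies 5 mm above the desk. Origin at the centre of its underside, z up.
- brush_rest: Dark wooden brush rest 26 x 60 x 19 mm with two paint brushes (one red handle, one green) lying in it, side by side, handles sloping down to the desk; it stands on the desk off one of the two short ends of the tray, at either end. The brushes reach from 34 mm on the -x side to 154 mm on the +x side of the origin, at most 25 mm high. Origin at the centre of the rest's underside, x along the brushes towards the handle ends, z up.
- dish: White round mixing dish, 84 mm across and 18 mm high, empty, off the other short end of the tray. Origin at the centre of its underside.
- mug: Terracotta-coloured empty mug, 78 mm across and 85 mm high, on the desk to one side of the pots. Origin at the centre of its underside, its handle towards its own +y.
- tape: Roll of buff masking tape lying flat, 92 mm across, 24 mm high, with a 54 mm hole, on the desk to the other side of the pots. Origin at the centre of its underside.
Mind the look-alikes: they are no part of the job. What is shaped like the pot_light but green or turquoise is not meant.

How it is judged:
By the outcome, as a careful person would: the job done as asked, in the order asked, and still so for the second after the job is handed in, with the robot touching nothing.
It also fails if it takes over 88 s, if anything falls off the work surface, if the arm or the gripper's body presses on something with over 40 N, if the wrist force passes 120 N, or if a joint passes its speed limit or range.

## Working session

There is one attempt and no reset: what is moved stays moved. The work goes in short steps, Python scripts to look and compute and a tool call to move; the robot and the scene stay as the last step left them, time stands still between calls to the robot, and variables do not carry over. Pictures are saved under pics/ and viewed, and the job is handed in when it is done.

Besides the shell and the picture viewer there is one more tool, called after "Emit:" by a JSON object that holds its "name" and its "arguments". step_arm: Moves the arm, as the interface text tells. Its arguments: {"type":"object","properties":{"deltas":{"type":"array"},"squeeze":{"type":"number"}},"required":["deltas"]}

```bash
mkdir -p pics; cat > h.py <<'E'
from station import *
import numpy as np, cv2
from scipy.spatial.transform import Rotation as R
def save(f,n): cv2.imwrite('pics/'+n+'.png',cv2.cvtColor(f['pixels'],cv2.COLOR_RGB2BGR))
def cloud(f):
    z=f['range_z'];v,u=np.mgrid[:384,:512]
    P=np.stack([(u-f['cx'])/f['fx']*z,(v-f['cy'])/f['fy']*z,z],-1)
    T=np.linalg.inv(f['view']) if 'view' in f else None
    return P@T[:3,:3].T+T[:3,3] if T is not None else P
E
python3 - <<'E'
from h import *
s=get_state();print({k:np.round(v,3).tolist() for k,v in s.items()})
for n in ['top','scene']:
    f=grab_frame(n);save(f,n+'0');np.savez('/tmp/'+n,**f)
    for t in ['pot_pale','pot_light','pot_mid','pot_dark','tray','brush_rest','dish','mug','tape']:
        print(n,t,[(np.round(b['extent']).astype(int).tolist(),round(float(b['conf']),2)) for b in boxes_of(t,n)][:5])
E
```

```text
{'t': 0.0, 'q': [1.531, 0.359, 0.011, -0.0, -1.224, -0.288], 'qd': [-0.003, 0.001, 0.0, -0.001, -0.0, -0.001], 'joint_efforts': [-0.001, -58.272, 29.304, 6.997, 0.007, -0.0], 'eef_pos': [0.217, 0.639, 0.243], 'ee_rot': [0.094, 1.569, -1.804], 'force': [-0.225, 0.737, -0.531], 'moment': [-0.005, 0.029, 0.018], 'width': 0.088}
top pot_pale [([210, 222, 231, 242], 0.73)]
top pot_light [([152, 229, 173, 246], 0.86), ([174, 195, 192, 212], 0.71), ([120, 250, 143, 267], 0.61)]
top pot_mid [([310, 223, 329, 238], 0.48)]
top pot_dark [([259, 232, 276, 247], 0.54)]
top tray [([189, 137, 291, 181], 0.92), ([260, 234, 274, 248], 0.24), ([151, 227, 172, 249], 0.19)]
top brush_rest [([293, 87, 323, 142], 0.78)]
top dish [([146, 142, 174, 175], 0.9)]
top mug []
top tape [([366, 212, 409, 249], 0.94)]
scene pot_pale [([275, 157, 290, 179], 0.68)]
scene pot_light [([362, 156, 385, 174], 0.91), ([332, 163, 353, 187], 0.65), ([308, 184, 329, 212], 0.57), ([176, 144, 194, 165], 0.18)]
scene pot_mid [([175, 144, 196, 166], 0.76)]
scene pot_dark [([228, 141, 247, 168], 0.7)]
scene tray [([189, 220, 306, 255], 0.96)]
scene brush_rest [([144, 235, 168, 316], 0.86), ([317, 234, 356, 265], 0.45)]
scene dish [([319, 235, 356, 266], 0.68)]
scene mug [([388, 166, 448, 210], 0.57)]
scene tape [([108, 132, 140, 164], 0.7)]
```

View pics/top0.png

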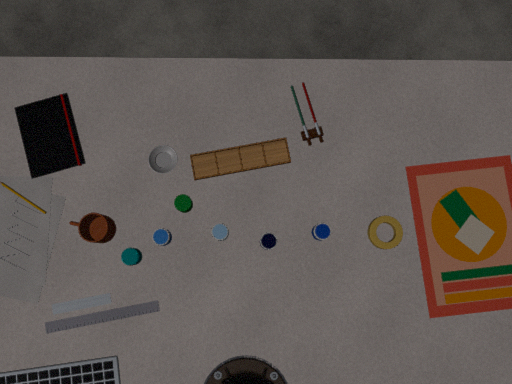

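View pics/scene0.png

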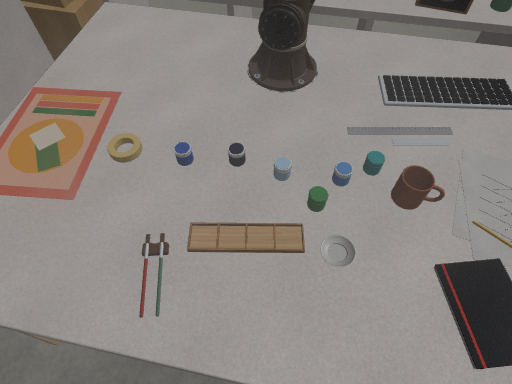

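```bash
python3 - <<'E'
from h import *
f=dict(np.load('/tmp/top.npz'));P=cloud(f)
im=f['pixels'][70:290,90:420];cv2.imwrite('pics/topc.png',cv2.cvtColor(cv2.resize(im,None,fx=2.4,fy=2.4,interpolation=cv2.INTER_CUBIC),cv2.COLOR_RGB2BGR))
for n,b in dict(pale=[210,222,231,242],l1=[152,229,173,246],l2=[174,195,192,212],l3=[120,250,143,267],mid=[310,223,329,238],dark=[259,232,276,247],dish=[146,142,174,175],tape=[366,212,409,249]).items():
    m=np.zeros((384,512),bool);m[b[1]-8:b[3]+8,b[0]-8:b[2]+8]=1
    p=P[m];c=f['pixels'][m];h=p[:,2]
    k=(h>.046)&(h<.058)
    if k.sum()>5:
        q=p[k];print(n,k.sum(),q.mean(0).round(4),((q.min(0)+q.max(0))/2).round(4),np.ptp(q,0).round(3),np.median(c[k],0))
    else: print(n,h.max())
m=np.zeros((384,512),bool);m[130:190,183:297]=1
k=m&(P[...,2]>.0095)&(P[...,2]<.02)
q=P[k][:,:2];r=cv2.minAreaRect(q.astype(np.float32)*1000);print('tray',k.sum(),r,q.mean(0));print(cv2.boxPoints(r))
k=m&(P[...,2]>.003)&(P[...,2]<.02);q=P[k][:,:2];r=cv2.minAreaRect(q.astype(np.float32)*1000);print('tray',r)
print(np.linalg.inv(f['view'])[:3,3],f['fx'])
E
```

```text
pale 233 [0.449  0.0736 0.0525] [0.4483 0.0737 0.0523] [0.045 0.046 0.011] [ 83. 103. 118.]
l1 242 [0.4342 0.2306 0.0525] [0.4336 0.2308 0.0522] [0.045 0.046 0.012] [ 35.  72. 110.]
l2 234 [0.5256 0.1754 0.0523] [0.5253 0.1748 0.0521] [0.046 0.046 0.012] [ 6. 67. 24.]
l3 243 [0.3814 0.3103 0.0525] [0.3813 0.3101 0.0521] [0.047 0.048 0.011] [ 0. 75. 76.]
mid 229 [ 0.452  -0.1996  0.0524] [ 0.452  -0.199   0.0523] [0.043 0.046 0.011] [12. 40. 92.]
dark 235 [ 0.4253 -0.0561  0.0524] [ 0.4254 -0.0558  0.0518] [0.045 0.043 0.011] [11. 13. 33.]
dish 1.3464828796079031
tape 1.3464828796079031
tray 644 ((648.76806640625, 19.803482055664062), (88.08560943603516, 275.78289794921875), 11.400102615356445) [0.655309   0.02564654]
[[ 578.3387   146.26898]
 [ 632.8497  -124.07294]
 [ 719.19745 -106.66202]
 [ 664.68646  163.6799 ]]
tray ((654.6089477539062, 23.140701293945312), (170.325927734375, 321.0968322753906), 0.5237035751342773)
[0.38066619 0.00781944 1.34648288] 484.14418040075094
```

View pics/topc.png

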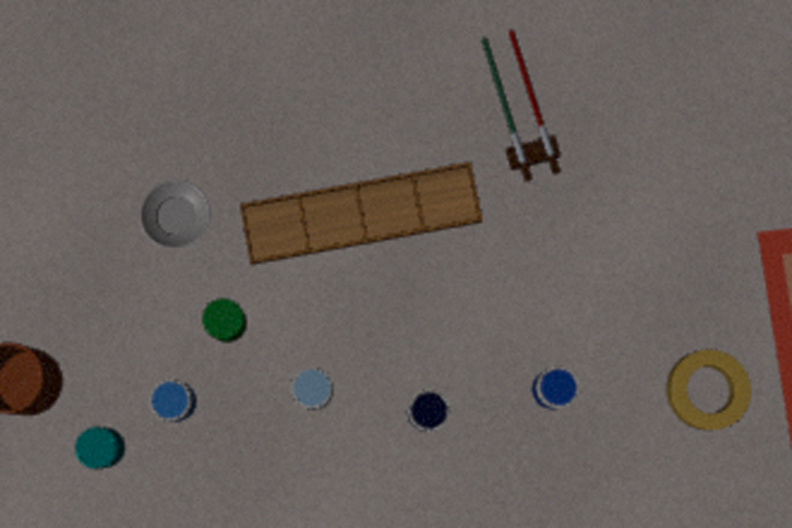

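```bash
python3 - <<'E'
from h import *
f=dict(np.load('/tmp/top.npz'));P=cloud(f)
grab_frame('top');m0=masks_of('tray','top')[0]['mask']
hsv=cv2.cvtColor(f['pixels'],cv2.COLOR_RGB2HSV)
m=np.zeros((384,512),bool);m[130:190,183:297]=1
k2=m&(hsv[...,1]>70)
for k in (m0,k2):
    k=cv2.morphologyEx(k.astype(np.uint8),cv2.MORPH_OPEN,np.ones((3,3)))>0
    # project rays at z=.014
    T=np.linalg.inv(f['view']);v,u=np.nonzero(k)
    d=np.stack([(u-f['cx'])/f['fx'],(v-f['cy'])/f['fy'],np.ones(len(u))],-1)@T[:3,:3].T
    q=T[:3,3]+d*((.012-T[2,3])/d[:,2:3]);q=q[:,:2]
    print(len(q),cv2.minAreaRect(q.astype(np.float32)*1000),q.mean(0))
    w,V=np.linalg.eigh(np.cov(q.T));print(np.degrees(np.arctan2(-V[0,1],V[1,1])), np.sqrt(w*12))
E
```

```text
2583 ((656.0806274414062, 21.482742309570312), (77.94293975830078, 276.8177795410156), 10.961161613464355) [0.65588529 0.02170066]
11.15086185953778 [0.07501704 0.27617533]
2541 ((655.85302734375, 21.429519653320312), (74.43404388427734, 276.8183898925781), 11.043437004089355) [0.65574992 0.02203904]
11.075419852628691 [0.07383953 0.27618881]
```

```bash
cat >> h.py <<'E'
TR=np.array([.6557,.0216]);YAW=np.radians(11.1)
D=np.array([-np.sin(YAW),np.cos(YAW)])
SL={n:TR+D*o for n,o in dict(pale=-.102,light=-.034,mid=.034,dark=.102).items()}
POT=dict(pale=[.4487,.0736],light=[.4339,.2307],mid=[.452,-.1993],dark=[.4253,-.056])
def rot(s): return R.from_euler('xyz',s['ee_rot']).as_matrix()
def go(xyz,s=None):
    s=s or get_state();M=rot(s)
    jaw=np.degrees(np.arctan2(M[1,2],M[0,2]))
    d=M.T@(np.array(xyz)-s['eef_pos'])*100
    print('pos',np.round(s['eef_pos'],4),'jaw',round(jaw,2),'w',round(s['width'],4),'F',np.round(s['force'],1),'t',round(s['t'],2),'DELTA cm',d.round(2))
E
python3 - <<'E'
from h import *
s=get_state();print(rot(s).round(3),SL,s['q'])
go([*POT['light'],.15])
E
```

```text
[[-0.     0.947 -0.322]
 [-0.    -0.322 -0.947]
 [-1.    -0.     0.   ]] {'pale': array([ 0.67533724, -0.07849185]), 'light': array([ 0.66224575, -0.01176395]), 'mid': array([0.64915425, 0.05496395]), 'dark': array([0.63606276, 0.12169185])} [ 1.53109308e+00  3.58585422e-01  1.18720220e-02 -7.80216300e-06
 -1.22408986e+00 -2.88122040e-01]
pos [0.2173 0.639  0.2436] jaw -108.78 w 0.0876 F [-0.3 -0.4 -1. ] t 1.1 DELTA cm [ 9.36 33.65 31.68]
```

Emit:
{"name": "step_arm", "arguments": {"deltas": [[0.5,3,3,6,0],[1,6,6,12,0],[1.5,8.5,8.5,18,0],[2,11,10.5,24,0],[2.5,14,13.5,30,0],[3,17,16,36,0],[3.5,20,19,42,0],[4,22.5,21.5,48,0],[4,25,23.5,54,0],[4,27,25.5,60,0]], "squeeze": 15}}

```text
t: 1.93
eef_pos: [0.3916, 0.3087, 0.2036]
ee_rot: [-3.059, 1.571, 0.273]
force: [0.5, -0.5, 0.3]
width: 0.0876
```

```bash
python3 -c "
from h import *
go([*POT['light'],.15])"
```

```text
pos [0.3916 0.3087 0.2036] jaw -169.1 w 0.0876 F [ 0.5 -0.5  0.3] t 1.93 DELTA cm [ 5.36  8.46 -2.68]
```

Emit:
{"name": "step_arm", "arguments": {"deltas": [[1,2,-0.5,0,0],[2,4,-1.2,0,0],[3,6,-2,0,0],[4,8.4,-2.7,0,0],[4,8.4,-2.7,0,0],[4,8.4,-2.7,0,0],[4,8.4,-2.7,0,0],[4,8.4,-2.7,0,0],[4,8.4,-2.7,0,0],[4,8.4,-2.7,0,0]]}}

```text
t: 2.77
eef_pos: [0.4336, 0.2343, 0.1639]
ee_rot: [-2.487, 1.57, 0.852]
force: [0.1, 0.1, 0.8]
width: 0.0876
```

```bash
cat >> h.py <<'E'
def wcloud(f,s):
    P=cloud(f);H=f['hand_eye'];P=P@H[:3,:3].T+H[:3,3]
    return P@rot(s).T+np.array(s['eef_pos'])
E
python3 - <<'E'
from h import *
go([*POT['light'],.034])
s=get_state();f=grab_frame('wrist');save(f,'w1');P=wcloud(f,s)
k=(f['range_z']>0)&(P[...,2]>.045)&(P[...,2]<.06)
n,l,st,c=cv2.connectedComponentsWithStats(k.astype(np.uint8))
for i in range(1,n):
    if st[i,4]>300:
        q=P[l==i];print(st[i].tolist(),q.mean(0).round(4),np.ptp(q,0).round(3),((q.min(0)+q.max(0))/2).round(4),np.median(f['pixels'][l==i],0))
E
```

```text
pos [0.4336 0.2343 0.1639] jaw -168.72 w 0.0876 F [0.1 0.1 0.8] t 2.77 DELTA cm [12.99  0.37  0.05]
[246, 0, 59, 23, 908] [0.4459 0.089  0.0515] [0.043 0.018 0.009] [0.4471 0.0878 0.0498] [139. 162. 180.]
[126, 73, 61, 62, 2815] [0.5247 0.1738 0.0522] [0.048 0.047 0.01 ] [0.5257 0.1741 0.0499] [ 45. 104.  57.]
[226, 164, 55, 54, 2240] [0.4344 0.229  0.0522] [0.047 0.047 0.009] [0.4343 0.2301 0.05  ] [ 71. 113. 163.]
[267, 279, 51, 27, 1080] [0.3803 0.3161 0.0523] [0.047 0.033 0.009] [0.3809 0.3172 0.0499] [ 66. 141. 141.]
```

View pics/w1.png

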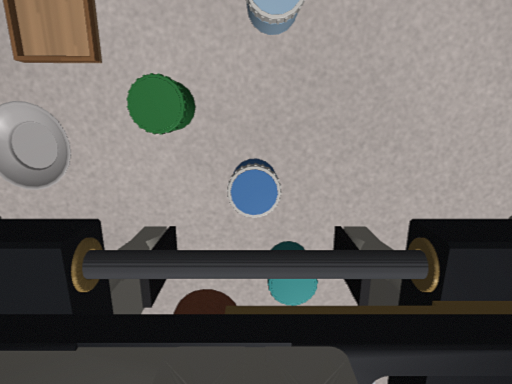

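Emit:
{"name": "step_arm", "arguments": {"deltas": [[3,0.4,0.1,0,0],[6,0.4,0.1,0,0],[9,0.4,0.1,0,0],[11,0.4,0.1,0,0],[12,0.4,0.1,0,0],[13,0.4,0.1,0,0],[13,0.4,0.1,0,0],[13,0.4,0.1,0,0.6],[13,0.4,0.1,0,1],[13,0.4,0.1,0,1]]}}

```text
t: 3.65
eef_pos: [0.4338, 0.23, 0.0344]
ee_rot: [-2.498, 1.569, 0.839]
force: [-0.0, -0.8, -0.0]
width: 0.0724
```

Emit:
{"name": "step_arm", "arguments": {"deltas": [[0,0,0,0,1],[0,0,0,0,1],[0,0,0,0,1],[0,0,0,0,1],[0,0,0,0,1],[-1,0,0,0,1],[-3,0,0,0,1],[-6,0,0,0,1],[-9,0,0,0,1],[-11,0,0,0,1]]}}

```text
t: 4.48
eef_pos: [0.4338, 0.2296, 0.1459]
ee_rot: [-2.665, 1.569, 0.673]
force: [0.2, 0.3, -1.9]
width: 0.046
```

```bash
python3 - <<'E'
from h import *
go([*SL['light'],.145])
E
```

```text
pos [0.4338 0.2296 0.1459] jaw -168.77 w 0.046 F [ 0.2  0.3 -1.9] t 4.48 DELTA cm [  0.09  28.12 -17.71]
```

Emit:
{"name": "step_arm", "arguments": {"deltas": [[0,2,-1.3,0,1],[0,5,-3.2,0,1],[0,8,-5,0,1],[0,11,-7,0,1],[0,14,-8.8,0,1],[0,17.5,-11,0,1],[0,21,-13.2,0,1],[0,24.5,-15.4,0,1],[0,27,-17,0,1],[0,28.1,-17.7,0,1]]}}

```text
t: 5.32
eef_pos: [0.6634, -0.015, 0.1423]
ee_rot: [0.337, 1.569, -2.612]
force: [-0.0, 0.9, -1.0]
width: 0.0458
```

Emit:
{"name": "step_arm", "arguments": {"deltas": [[0,0,0,0,1],[0,0,0,0,1],[0,0,0,0,1],[0,0,0,0,1],[0,0,0,0,1],[0,0,0,0,1],[1,0,0,0,1],[2,0,0,0,1],[3,0,0,0,1],[4,0,0,0,1]]}}

```text
t: 6.15
eef_pos: [0.6612, -0.0117, 0.1019]
ee_rot: [-0.106, 1.57, -3.051]
force: [-0.2, -0.0, -1.9]
width: 0.0456
```

```bash
python3 - <<'E'
from h import *
go([*SL['light'],.039])
s=get_state();f=grab_frame('wrist');save(f,'w2')
f=grab_frame('top');save(f,'t2')
E
```

```text
pos [ 0.6612 -0.0117  0.1019] jaw -168.78 w 0.0456 F [-0.2 -0.  -1.9] t 6.15 DELTA cm [ 6.29  0.02 -0.11]
```

View pics/w2.png

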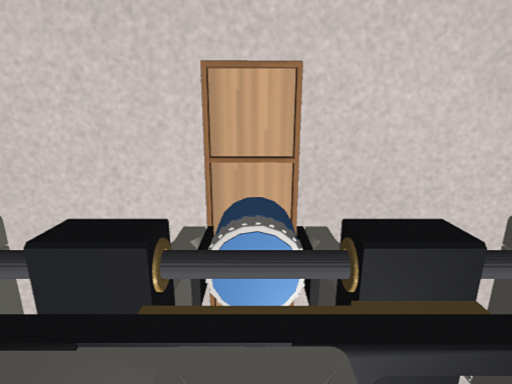

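```bash
python3 - <<'E'
from h import *
s=get_state();f=grab_frame('wrist');P=wcloud(f,s)
A=np.array([[np.cos(YAW),-np.sin(YAW)],[np.sin(YAW),np.cos(YAW)]])
k=np.zeros((384,512),bool);k[40:230,150:350]=1
hsv=cv2.cvtColor(f['pixels'],cv2.COLOR_RGB2HSV)
print(f['range_z'][62,250],P[63,250],P[110,250])
k&=(hsv[...,1]>80)&(hsv[...,0]<25)&(P[...,2]<.03)
q=(P[k][:,:2]-TR)@A
print(k.sum(),q.min(0).round(4),q.max(0).round(4))
for lo in (-.13,-.11,-.09): 
    a=q[(q[:,1]>lo)&(q[:,1]<lo+.02)];print(lo,np.percentile(a[:,0],[0.5,99.5]).round(4))
# divider
for x in (-.02,0,.02):
    m=k&(P[...,2]>.0105);z=(P[m][:,:2]-TR)@A;z=z[(abs(z[:,0]-x)<.008)];print(x,np.histogram(z[:,1],np.arange(-.144,-.05,.004)))
E
```

```text
0.21171692 [ 0.68147329 -0.11304441  0.01564174] [ 0.67566714 -0.08244548  0.00631167]
14152 [-0.0358 -0.1388] [ 0.0357 -0.0109]
-0.13 [-0.0352  0.0352]
-0.11 [-0.0352  0.0353]
-0.09 [-0.0351  0.0351]
-0.02 (array([  0, 102,  41,   0,   0,   0,   0,   0,   0,   0,   0,   0,   0,
         0,   0,   0,   0,   0, 111,   1,   0,   0,   0]), array([-0.144, -0.14 , -0.136, -0.132, -0.128, -0.124, -0.12 , -0.116,
       -0.112, -0.108, -0.104, -0.1  , -0.096, -0.092, -0.088, -0.084,
       -0.08 , -0.076, -0.072, -0.068, -0.064, -0.06 , -0.056, -0.052]))
0 (array([  0, 107,  34,   0,   0,   0,   0,   0,   0,   0,   0,   0,   0,
         0,   0,   0,   0,   0, 112,   2,   0,   0,   0]), array([-0.144, -0.14 , -0.136, -0.132, -0.128, -0.124, -0.12 , -0.116,
       -0.112, -0.108, -0.104, -0.1  , -0.096, -0.092, -0.088, -0.084,
       -0.08 , -0.076, -0.072, -0.068, -0.064, -0.06 , -0.056, -0.052]))
0.02 (array([  0,  93,  42,   0,   0,   0,   0,   0,   0,   0,   0,   0,   0,
         0,   0,   0,   0,   0, 116,   4,   0,   0,   0]), array([-0.144, -0.14 , -0.136, -0.132, -0.128, -0.124, -0.12 , -0.116,
       -0.112, -0.108, -0.104, -0.1  , -0.096, -0.092, -0.088, -0.084,
       -0.08 , -0.076, -0.072, -0.068, -0.064, -0.06 , -0.056, -0.052]))
```

Emit:
{"name": "step_arm", "arguments": {"deltas": [[1.5,0,-0.1,0,1],[3,0,-0.1,0,1],[4.2,0,-0.1,0,1],[5,0,-0.1,0,1],[5.5,0,-0.1,0,1],[5.8,0,-0.1,0,1],[6,0,-0.1,0,1],[6.15,0,-0.1,0,1],[6.2,0,-0.1,0,1],[6.25,0,-0.1,0,1]]}}

```text
t: 7.13
eef_pos: [0.6631, -0.0115, 0.0415]
ee_rot: [3.103, 1.57, 0.157]
force: [0.1, -0.4, -1.6]
width: 0.0455
```

Emit:
{"name": "step_arm", "arguments": {"deltas": [[0,0,0,0,1],[0,0,0,0,1],[0.05,0,0,0,1],[0.05,0,0,0,1],[0.05,0,0,0,1],[0.05,0,0,0,1],[0.05,0,0,0,1],[0.05,0,0,0,1],[0.05,0,0,0,1],[0.05,0,0,0,1]]}}

```text
t: 7.97
eef_pos: [0.6627, -0.0116, 0.0406]
ee_rot: [0.579, 1.571, -2.366]
force: [-0.7, 1.0, -1.5]
width: 0.0456
```

Emit:
{"name": "step_arm", "arguments": {"deltas": [[0.04,0,0,0,1],[0.08,0,0,0,1],[0.1,0,0,0,1],[0.12,0,0,0,1],[0.15,0,0,0,1],[0.15,0,0,0,1],[0.15,0,0,0,1],[0.15,0,0,0,1],[0.15,0,0,0,1],[0.15,0,0,0,1]]}}

```text
t: 8.8
eef_pos: [0.6628, -0.0115, 0.0391]
ee_rot: [-2.419, 1.571, 0.919]
force: [1.0, -0.2, -2.9]
width: 0.0461
```

Emit:
{"name": "step_arm", "arguments": {"deltas": [[0.03,0,0,0,1],[0.06,0,0,0,1],[0.1,0,0,0,1],[0.1,0,0,0,1],[0.1,0,0,0,1],[0.1,0,0,0,1],[0.1,0,0,0,1],[0.1,0,0,0,1],[0.1,0,0,0,1],[0.1,0,0,0,1]]}}

```text
t: 9.63
eef_pos: [0.6628, -0.0116, 0.039]
ee_rot: [2.786, 1.57, -0.159]
force: [-3.4, 0.0, 6.3]
width: 0.0458
```

Emit:
{"name": "step_arm", "arguments": {"deltas": [[0,0,0,0,0],[0,0,0,0,0],[0,0,0,0,0],[0,0,0,0,0],[0,0,0,0,0],[0,0,0,0,0],[-1,0,0,0,0],[-3,0,0,0,0],[-6,0,0,0,0],[-9,0,0,0,0]]}}

```text
t: 10.47
eef_pos: [0.6622, -0.0118, 0.129]
ee_rot: [0.129, 1.569, -2.817]
force: [0.2, 0.3, 0.7]
width: 0.0878
```

```bash
python3 - <<'E'
from h import *
go([*POT['pale'],.13])
s=get_state();f=grab_frame('wrist');save(f,'w3')
E
```

```text
pos [ 0.6622 -0.0118  0.129 ] jaw -168.78 w 0.0878 F [0.2 0.3 0.7] t 10.47 DELTA cm [ -0.07 -12.53  19.28]
```

View pics/w3.png

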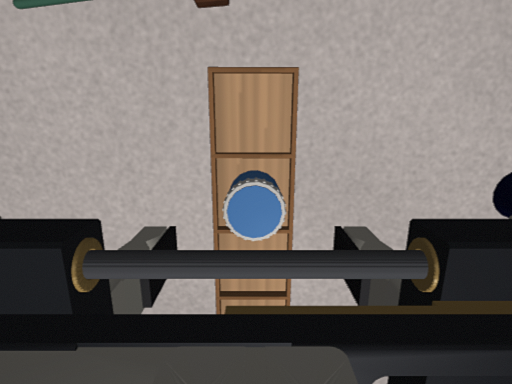

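Emit:
{"name": "step_arm", "arguments": {"deltas": [[0,-1.6,2.4,0,0],[0,-3.4,5.2,0,0],[0,-5.2,8,0,0],[0,-7,10.8,0,0],[0,-9,13.8,0,0],[0,-11,17,0,0],[0,-12.5,19.3,0,0],[0,-12.5,19.3,0,0],[0,-12.5,19.3,0,0],[0,-12.5,19.3,0,0]]}}

```text
t: 11.35
eef_pos: [0.4499, 0.074, 0.129]
ee_rot: [-2.917, 1.569, 0.422]
force: [-0.1, 0.4, 0.9]
width: 0.0875
```

```bash
cat >> h.py <<'E'
def see(n):
    s=get_state();f=grab_frame('wrist');save(f,n);P=wcloud(f,s)
    k=(f['range_z']>0)&(P[...,2]>.045)&(P[...,2]<.065)
    N,l,st,c=cv2.connectedComponentsWithStats(k.astype(np.uint8))
    for i in range(1,N):
        if st[i,4]>300:
            q=P[l==i];print(st[i].tolist(),np.ptp(q,0).round(3),((q.min(0)+q.max(0))/2).round(4),np.median(f['pixels'][l==i],0))
E
python3 - <<'E'
from h import *
go([*POT['pale'],.034])
see('w4')
E
```

```text
pos [0.4499 0.074  0.129 ] jaw -168.72 w 0.0875 F [-0.1  0.4  0.9] t 11.35 DELTA cm [9.5  0.02 0.14]
[292, 0, 75, 67, 4026] [0.048 0.042 0.01 ] [ 0.4249 -0.0548  0.0501] [12. 15. 44.]
[224, 175, 63, 62, 2900] [0.047 0.047 0.01 ] [0.4489 0.0724 0.0499] [133. 156. 174.]
[141, 286, 30, 28, 414] [0.022 0.025 0.009] [0.5128 0.1686 0.0497] [41. 98. 52.]
```

Emit:
{"name": "step_arm", "arguments": {"deltas": [[3,0.1,0.1,0,0],[5,0.1,0.1,0,0],[7,0.1,0.1,0,0],[8.5,0.1,0.1,0,0],[9.5,0.1,0.1,0,0],[9.5,0.1,0.1,0,0],[9.5,0.1,0.1,0,0],[9.5,0.1,0.1,0,1],[9.5,0.1,0.1,0,1],[9.5,0.1,0.1,0,1]]}}

```text
t: 12.23
eef_pos: [0.4489, 0.0725, 0.0338]
ee_rot: [-2.792, 1.569, 0.545]
force: [0.4, 0.6, -0.0]
width: 0.0726
```

Emit:
{"name": "step_arm", "arguments": {"deltas": [[0,0,0,0,1],[0,0,0,0,1],[0,0,0,0,1],[0,0,0,0,1],[0,0,0,0,1],[-1,0,0,0,1],[-3,0,0,0,1],[-6,0,0,0,1],[-9,0,0,0,1],[-11,0,0,0,1]]}}

```text
t: 13.07
eef_pos: [0.4487, 0.0725, 0.1455]
ee_rot: [-2.958, 1.569, 0.38]
force: [0.9, -0.6, -1.0]
width: 0.0459
```

```bash
python3 - <<'E'
from h import *
go([*SL['pale'],.145])
E
```

```text
pos [0.4487 0.0725 0.1455] jaw -168.76 w 0.0459 F [ 0.9 -0.6 -1. ] t 13.07 DELTA cm [  0.07  19.22 -19.28]
```

Emit:
{"name": "step_arm", "arguments": {"deltas": [[0,1.5,-1.5,0,1],[0,3.5,-3.5,0,1],[0,6,-6,0,1],[0,8.5,-8.5,0,1],[0,11,-11,0,1],[0,13.5,-13.5,0,1],[0,16,-16,0,1],[0,18,-18,0,1],[0,19.2,-19.3,0,1],[0,19.2,-19.3,0,1]]}}

```text
t: 13.9
eef_pos: [0.677, -0.0807, 0.1414]
ee_rot: [0.365, 1.569, -2.582]
force: [0.3, 0.3, -0.4]
width: 0.046
```

Emit:
{"name": "step_arm", "arguments": {"deltas": [[0,0,0,0,1],[0,0,0,0,1],[0,0,0,0,1],[0,0,0,0,1],[1,0,0,0,1],[2.5,0,0,0,1],[4,0,0,0,1],[5,0,0,0,1],[6,0,0,0,1],[6.5,0,0,0,1]]}}

```text
t: 14.73
eef_pos: [0.6742, -0.0783, 0.0764]
ee_rot: [-0.137, 1.569, -3.082]
force: [-0.0, -0.7, -1.0]
width: 0.0458
```

```bash
python3 - <<'E'
from h import *
go([*SL['pale'],.039])
E
```

```text
pos [ 0.6742 -0.0783  0.0764] jaw -168.77 w 0.0458 F [-0.  -0.7 -1. ] t 14.73 DELTA cm [ 3.74  0.04 -0.11]
```

Emit:
{"name": "step_arm", "arguments": {"deltas": [[1,0,-0.1,0,1],[2,0,-0.1,0,1],[2.6,0,-0.1,0,1],[3,0,-0.1,0,1],[3.2,0,-0.1,0,1],[3.3,0,-0.1,0,1],[3.4,0,-0.1,0,1],[3.45,0,-0.1,0,1],[3.5,0,-0.1,0,1],[3.5,0,-0.1,0,1]]}}

```text
t: 15.57
eef_pos: [0.6761, -0.0783, 0.0433]
ee_rot: [3.025, 1.57, 0.079]
force: [0.4, 0.5, -0.1]
width: 0.0457
```

Emit:
{"name": "step_arm", "arguments": {"deltas": [[0.05,0,0,0,1],[0.08,0,0,0,1],[0.12,0,0,0,1],[0.15,0,0,0,1],[0.2,0,0,0,1],[0.2,0,0,0,1],[0.2,0,0,0,1],[0.2,0,0,0,1],[0.2,0,0,0,1],[0.2,0,0,0,1]]}}

```text
t: 16.4
eef_pos: [0.676, -0.0783, 0.0411]
ee_rot: [-2.882, 1.571, 0.455]
force: [-0.7, -0.4, -0.5]
width: 0.0459
```

Emit:
{"name": "step_arm", "arguments": {"deltas": [[0.04,0,0,0,1],[0.08,0,0,0,1],[0.12,0,0,0,1],[0.16,0,0,0,1],[0.2,0,0,0,1],[0.24,0,0,0,1],[0.26,0,0,0,1],[0.26,0,0,0,1],[0.26,0,0,0,1],[0.26,0,0,0,1]]}}

```text
t: 17.23
eef_pos: [0.676, -0.0783, 0.0384]
ee_rot: [0.015, 1.571, -2.931]
force: [-0.7, 0.3, -1.0]
width: 0.0456
```

Emit:
{"name": "step_arm", "arguments": {"deltas": [[0.02,0,0,0,1],[0.04,0,0,0,1],[0.06,0,0,0,1],[0.08,0,0,0,1],[0.1,0,0,0,1],[0.1,0,0,0,1],[0.1,0,0,0,1],[0.1,0,0,0,1],[0.1,0,0,0,1],[0.1,0,0,0,1]]}}

```text
t: 18.07
eef_pos: [0.676, -0.0783, 0.0383]
ee_rot: [2.688, 1.57, -0.257]
force: [-3.7, 0.9, 5.9]
width: 0.0459
```

Contact; release and go for pot_mid.

Emit:
{"name": "step_arm", "arguments": {"deltas": [[0,0,0,0,0],[0,0,0,0,0],[0,0,0,0,0],[0,0,0,0,0],[0,0,0,0,0],[0,0,0,0,0],[-1,0,0,0,0],[-3,0,0,0,0],[-6,0,0,0,0],[-9,0,0,0,0]]}}

```text
t: 18.9
eef_pos: [0.6754, -0.0784, 0.1284]
ee_rot: [0.025, 1.569, -2.921]
force: [0.5, 0.4, 0.3]
width: 0.0874
```

```bash
python3 - <<'E'
from h import *
go([*POT['mid'],.13])
see('w5')
E
```

```text
pos [ 0.6754 -0.0784  0.1284] jaw -168.78 w 0.0874 F [0.5 0.4 0.3] t 18.9 DELTA cm [-0.12  7.51 24.27]
[222, 177, 64, 64, 3093] [0.047 0.048 0.015] [ 0.6746 -0.0784  0.0525] [140. 164. 183.]
[224, 279, 60, 27, 1523] [0.048 0.031 0.014] [ 0.6613 -0.0121  0.0528] [ 86. 128. 177.]
```

View pics/w5.png

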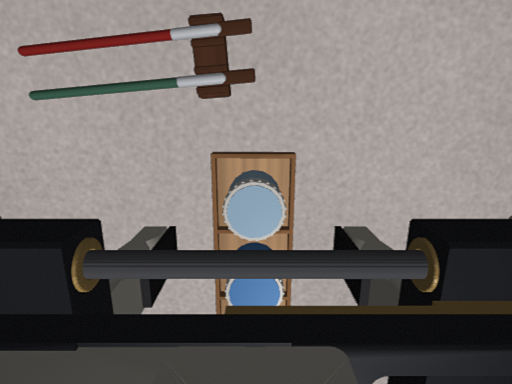

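Pale pot at (254,210) stands in the end compartment by the brushes, light behind it at (254,290).

Emit:
{"name": "step_arm", "arguments": {"deltas": [[0,0.9,2.8,0,0],[0,1.9,6,0,0],[0,2.9,9.5,0,0],[0,4,13,0,0],[0,5.1,16.5,0,0],[0,6.2,20,0,0],[0,7,22.8,0,0],[0,7.5,24.2,0,0],[0,7.5,24.2,0,0],[0,7.5,24.2,0,0]]}}

```text
t: 19.78
eef_pos: [0.4535, -0.1994, 0.1285]
ee_rot: [2.808, 1.569, -0.139]
force: [-0.3, 0.6, 0.3]
width: 0.0876
```

```bash
python3 - <<'E'
from h import *
go([*POT['mid'],.034])
see('w6')
E
```

```text
pos [ 0.4535 -0.1994  0.1285] jaw -168.83 w 0.0876 F [-0.3  0.6  0.3] t 19.78 DELTA cm [ 9.45 -0.04  0.17]
[224, 175, 63, 61, 2916] [0.047 0.048 0.01 ] [ 0.4519 -0.2013  0.0499] [ 33.  64. 129.]
```

Emit:
{"name": "step_arm", "arguments": {"deltas": [[3,0.1,0.1,0,0],[5,0.1,0.1,0,0],[7,0.1,0.1,0,0],[8.5,0.1,0.1,0,0],[9.45,0.1,0.1,0,0],[9.45,0.1,0.1,0,0],[9.45,0.1,0.1,0,0],[9.45,0.1,0.1,0,1],[9.45,0.1,0.1,0,1],[9.45,0.1,0.1,0,1]]}}

```text
t: 20.67
eef_pos: [0.4531, -0.2001, 0.0339]
ee_rot: [2.9, 1.569, -0.046]
force: [0.6, 0.6, 0.1]
width: 0.0727
```

Emit:
{"name": "step_arm", "arguments": {"deltas": [[0,0,0,0,1],[0,0,0,0,1],[0,0,0,0,1],[0,0,0,0,1],[0,0,0,0,1],[-1,0,0,0,1],[-3,0,0,0,1],[-6,0,0,0,1],[-9,0,0,0,1],[-11,0,0,0,1]]}}

```text
t: 21.5
eef_pos: [0.4529, -0.2003, 0.1454]
ee_rot: [2.684, 1.569, -0.262]
force: [0.2, 0.3, -1.0]
width: 0.0457
```

```bash
python3 - <<'E'
from h import *
go([*SL['mid'],.145])
E
```

```text
pos [ 0.4529 -0.2003  0.1454] jaw -168.76 w 0.0457 F [ 0.2  0.3 -1. ] t 21.5 DELTA cm [  0.06 -21.21 -24.22]
```

Emit:
{"name": "step_arm", "arguments": {"deltas": [[0,-1.7,-2,0,1],[0,-4,-4.5,0,1],[0,-6.5,-7.4,0,1],[0,-9,-10.3,0,1],[0,-11.5,-13.1,0,1],[0,-14,-16,0,1],[0,-16.5,-18.8,0,1],[0,-19,-21.7,0,1],[0,-20.6,-23.5,0,1],[0,-21.2,-24.2,0,1]]}}

```text
t: 22.33
eef_pos: [0.6502, 0.0579, 0.142]
ee_rot: [0.461, 1.571, -2.483]
force: [-0.5, -0.9, -1.1]
width: 0.0456
```

Emit:
{"name": "step_arm", "arguments": {"deltas": [[0,0,0,0,1],[0,0,0,0,1],[0,0,0,0,1],[0,0,0,0,1],[1,0,0,0,1],[2,0,0,0,1],[3,0,0,0,1],[4,0,0,0,1],[4,0,0,0,1],[4,0,0,0,1]]}}

```text
t: 23.17
eef_pos: [0.6479, 0.0546, 0.1017]
ee_rot: [0.191, 1.568, -2.755]
force: [0.8, -0.3, 0.0]
width: 0.0454
```

```bash
python3 - <<'E'
from h import *
go([*SL['mid'],.039])
E
```

```text
pos [0.6479 0.0546 0.1017] jaw -168.79 w 0.0454 F [ 0.8 -0.3  0. ] t 23.17 DELTA cm [ 6.27 -0.01 -0.14]
```

Emit:
{"name": "step_arm", "arguments": {"deltas": [[1.5,0,-0.1,0,1],[3,0,-0.1,0,1],[4.2,0,-0.1,0,1],[5,0,-0.1,0,1],[5.5,0,-0.1,0,1],[5.8,0,-0.1,0,1],[6,0,-0.1,0,1],[6.1,0,-0.1,0,1],[6.15,0,-0.1,0,1],[6.2,0,-0.1,0,1]]}}

```text
t: 24.0
eef_pos: [0.6499, 0.0552, 0.0415]
ee_rot: [-3.065, 1.57, 0.273]
force: [-0.2, -0.6, -0.9]
width: 0.0458
```

Emit:
{"name": "step_arm", "arguments": {"deltas": [[0.03,0,0,0,1],[0.06,0,0,0,1],[0.1,0,0,0,1],[0.14,0,0,0,1],[0.17,0,0,0,1],[0.2,0,0,0,1],[0.2,0,0,0,1],[0.2,0,0,0,1],[0.2,0,0,0,1],[0.2,0,0,0,1]]}}

```text
t: 24.83
eef_pos: [0.6496, 0.0551, 0.0389]
ee_rot: [2.504, 1.571, -0.441]
force: [0.4, 0.9, -0.7]
width: 0.0457
```

Emit:
{"name": "step_arm", "arguments": {"deltas": [[0.02,0,0,0,1],[0.04,0,0,0,1],[0.06,0,0,0,1],[0.08,0,0,0,1],[0.1,0,0,0,1],[0.1,0,0,0,1],[0.1,0,0,0,1],[0.1,0,0,0,1],[0.1,0,0,0,1],[0.1,0,0,0,1]]}}

```text
t: 25.67
eef_pos: [0.6495, 0.0551, 0.0382]
ee_rot: [3.075, 1.571, 0.129]
force: [-2.4, -0.0, 3.5]
width: 0.0456
```

Emit:
{"name": "step_arm", "arguments": {"deltas": [[0,0,0,0,0],[0,0,0,0,0],[0,0,0,0,0],[0,0,0,0,0],[0,0,0,0,0],[0,0,0,0,0],[-1,0,0,0,0],[-3,0,0,0,0],[-6,0,0,0,0],[-9,0,0,0,0]]}}

```text
t: 26.5
eef_pos: [0.649, 0.0549, 0.129]
ee_rot: [0.231, 1.569, -2.715]
force: [1.4, -0.2, 0.8]
width: 0.0876
```

```bash
python3 - <<'E'
from h import *
go([*POT['dark'],.13])
see('w7')
E
```

```text
pos [0.649  0.0549 0.129 ] jaw -168.77 w 0.0876 F [ 1.4 -0.2  0.8] t 26.5 DELTA cm [-0.06  6.52 24.1 ]
[216, 0, 76, 50, 2920] [0.048 0.031 0.015] [ 0.6745 -0.0698  0.0524] [144. 168. 187.]
[219, 80, 70, 72, 3696] [0.047 0.047 0.006] [ 0.6612 -0.0113  0.0568] [ 74. 117. 168.]
[222, 176, 64, 63, 3087] [0.047 0.048 0.015] [0.6484 0.0537 0.0524] [ 37.  69. 138.]
```

View pics/w7.png

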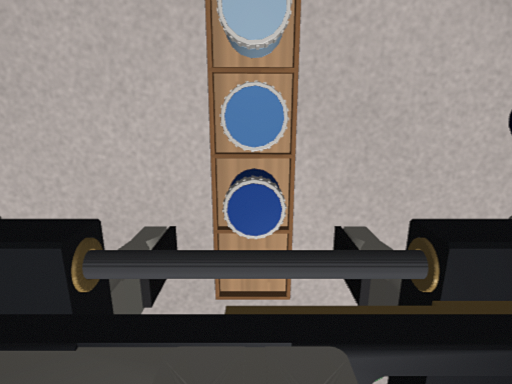

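Three pots stand in order at (254,10), (254,117) and (254,208). Next is the dark one.

Emit:
{"name": "step_arm", "arguments": {"deltas": [[0,0.8,2.8,0,0],[0,1.6,6,0,0],[0,2.5,9.5,0,0],[0,3.5,13,0,0],[0,4.4,16.5,0,0],[0,5.4,20,0,0],[0,6.1,22.8,0,0],[0,6.5,24.1,0,0],[0,6.5,24.1,0,0],[0,6.5,24.1,0,0]]}}

```text
t: 27.38
eef_pos: [0.4263, -0.0555, 0.129]
ee_rot: [-3.118, 1.568, 0.22]
force: [0.2, 0.5, -0.5]
width: 0.0875
```

```bash
python3 - <<'E'
from h import *
go([*POT['dark'],.034])
see('w8')
E
```

```text
pos [ 0.4263 -0.0555  0.129 ] jaw -168.78 w 0.0875 F [ 0.2  0.5 -0.5] t 27.38 DELTA cm [9.5  0.03 0.14]
[225, 174, 62, 62, 2921] [0.048 0.047 0.009] [ 0.4249 -0.0579  0.0498] [14. 17. 47.]
```

Emit:
{"name": "step_arm", "arguments": {"deltas": [[3,0.1,0.1,0,0],[5,0.1,0.1,0,0],[7,0.1,0.1,0,0],[8.5,0.1,0.1,0,0],[9.5,0.1,0.1,0,0],[9.5,0.1,0.1,0,0],[9.5,0.1,0.1,0,0],[9.5,0.1,0.1,0,1],[9.5,0.1,0.1,0,1],[9.5,0.1,0.1,0,1]]}}

```text
t: 28.27
eef_pos: [0.4257, -0.0564, 0.0337]
ee_rot: [-3.045, 1.569, 0.293]
force: [-0.4, -0.6, 0.8]
width: 0.0728
```

Emit:
{"name": "step_arm", "arguments": {"deltas": [[0,0,0,0,1],[0,0,0,0,1],[0,0,0,0,1],[0,0,0,0,1],[0,0,0,0,1],[-1,0,0,0,1],[-3,0,0,0,1],[-6,0,0,0,1],[-9,0,0,0,1],[-11,0,0,0,1]]}}

```text
t: 29.1
eef_pos: [0.4254, -0.0567, 0.1454]
ee_rot: [3.067, 1.569, 0.122]
force: [0.3, 0.1, -0.4]
width: 0.0458
```

```bash
python3 - <<'E'
from h import *
go([*SL['dark'],.145])
E
```

```text
pos [ 0.4254 -0.0567  0.1454] jaw -168.76 w 0.0458 F [ 0.3  0.1 -0.4] t 29.1 DELTA cm [  0.08 -13.39 -24.14]
```

Emit:
{"name": "step_arm", "arguments": {"deltas": [[0,-1,-1.8,0,1],[0,-2.5,-4.5,0,1],[0,-4.2,-7.6,0,1],[0,-5.9,-10.6,0,1],[0,-7.6,-13.7,0,1],[0,-9.3,-16.8,0,1],[0,-11,-19.8,0,1],[0,-12.5,-22.5,0,1],[0,-13.3,-24,0,1],[0,-13.4,-24.2,0,1]]}}

```text
t: 29.93
eef_pos: [0.6383, 0.1238, 0.1416]
ee_rot: [0.666, 1.57, -2.279]
force: [-0.1, -0.1, -0.0]
width: 0.0456
```

Emit:
{"name": "step_arm", "arguments": {"deltas": [[0,0,0,0,1],[0,0,0,0,1],[0,0,0,0,1],[0,0,0,0,1],[1,0,0,0,1],[2,0,0,0,1],[3,0,0,0,1],[4,0,0,0,1],[4,0,0,0,1],[4,0,0,0,1]]}}

```text
t: 30.77
eef_pos: [0.6357, 0.1215, 0.1016]
ee_rot: [0.299, 1.568, -2.646]
force: [0.7, 0.8, -0.7]
width: 0.0458
```

```bash
python3 - <<'E'
from h import *
go([*SL['dark'],.039])
E
```

```text
pos [0.6357 0.1215 0.1016] jaw -168.78 w 0.0458 F [ 0.7  0.8 -0.7] t 30.77 DELTA cm [ 6.26 -0.02 -0.06]
```

Emit:
{"name": "step_arm", "arguments": {"deltas": [[1.5,0,0,0,1],[3,0,0,0,1],[4.2,0,0,0,1],[5,0,0,0,1],[5.5,0,0,0,1],[5.8,0,0,0,1],[6,0,0,0,1],[6.1,0,0,0,1],[6.15,0,0,0,1],[6.2,0,0,0,1]]}}

```text
t: 31.6
eef_pos: [0.6366, 0.122, 0.0414]
ee_rot: [-2.926, 1.57, 0.411]
force: [0.6, -0.2, -0.1]
width: 0.0458
```

Emit:
{"name": "step_arm", "arguments": {"deltas": [[0.03,0,0,0,1],[0.06,0,0,0,1],[0.1,0,0,0,1],[0.14,0,0,0,1],[0.17,0,0,0,1],[0.2,0,0,0,1],[0.2,0,0,0,1],[0.2,0,0,0,1],[0.2,0,0,0,1],[0.2,0,0,0,1]]}}

```text
t: 32.43
eef_pos: [0.6363, 0.1219, 0.039]
ee_rot: [0.584, 1.571, -2.362]
force: [0.3, -0.8, -0.6]
width: 0.046
```

Emit:
{"name": "step_arm", "arguments": {"deltas": [[0.02,0,0,0,1],[0.04,0,0,0,1],[0.06,0,0,0,1],[0.08,0,0,0,1],[0.1,0,0,0,1],[0.1,0,0,0,1],[0.1,0,0,0,1],[0.1,0,0,0,1],[0.1,0,0,0,1],[0.1,0,0,0,1]]}}

```text
t: 33.27
eef_pos: [0.6363, 0.1218, 0.0382]
ee_rot: [2.812, 1.571, -0.133]
force: [-1.7, 0.3, 5.6]
width: 0.0459
```

Emit:
{"name": "step_arm", "arguments": {"deltas": [[0,0,0,0,0],[0,0,0,0,0],[0,0,0,0,0],[0,0,0,0,0],[0,0,0,0,0],[0,0,0,0,0],[-1,0,0,0,0],[-3,0,0,0,0],[-6,0,0,0,0],[-9,0,0,0,0]]}}

```text
t: 34.1
eef_pos: [0.6358, 0.1215, 0.129]
ee_rot: [0.342, 1.569, -2.604]
force: [0.3, 0.5, 0.7]
width: 0.0876
```

Emit:
{"name": "step_arm", "arguments": {"deltas": [[-3,0,3,0,0],[-6,0,6,0,0],[-8,0,9,0,0],[-8,-1,12,0,0],[-8,-2,15,0,0],[-8,-2,17,0,0],[-8,-2,17,0,0],[-8,-2,17,0,0],[-8,-2,17,0,0],[-8,-2,17,0,0]]}}

```text
t: 34.93
eef_pos: [0.4664, 0.1085, 0.2083]
ee_rot: [-3.039, 1.57, 0.298]
force: [0.1, -1.5, 0.2]
width: 0.088
```

```bash
python3 - <<'E'
from h import *
for n in('top','scene'):
    f=grab_frame(n);save(f,n+'9')
    if n=='top':
        P=cloud(f);k=(P[...,2]>.04)&(P[...,2]<.07);N,l,st,c=cv2.connectedComponentsWithStats(k.astype(np.uint8))
        A=np.array([[np.cos(YAW),-np.sin(YAW)],[np.sin(YAW),np.cos(YAW)]])
        for i in range(1,N):
            if 100<st[i,4]<2000:
                q=P[l==i];c=(q.min(0)+q.max(0))/2;print(np.percentile(q[:,2],50).round(4),c.round(4),((c[:2]-TR)@A).round(4),np.median(f['pixels'][l==i],0))
a=cv2.imread('pics/top0.png').astype(int)-cv2.imread('pics/top9.png');
f=cv2.imread('pics/scene9.png');cv2.imwrite('pics/sc9.png',cv2.resize(f[120:330,90:460],None,fx=2.1,fy=2.1))
go([0.5,0,.2])
E
```

```text
0.0569 [ 0.6747 -0.0769  0.0527] [-0.0003 -0.1003] [ 93. 116. 133.]
0.0572 [ 0.6615 -0.0104  0.0532] [-0.0005 -0.0325] [ 39.  81. 125.]
0.0575 [0.6485 0.0551 0.0527] [-0.0006  0.0342] [ 15.  46. 104.]
0.0568 [0.6353 0.1215 0.0529] [-0.0008  0.1019] [14. 17. 37.]
0.0539 [0.0721 0.0012 0.0551] [-0.5766  0.0924] [18. 15. 12.]
pos [0.4663 0.1084 0.2077] jaw -168.81 w 0.0875 F [-0.9 -0.7  0.8] t 35.03 DELTA cm [ 0.78 11.29 -1.21]
```

View pics/sc9.png

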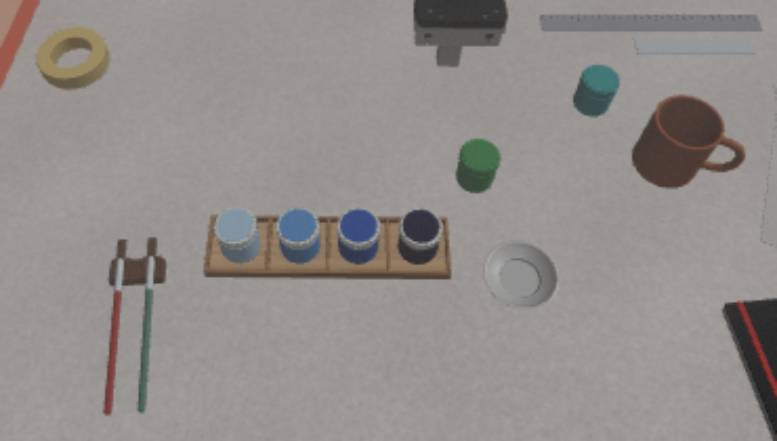

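View pics/top9.png

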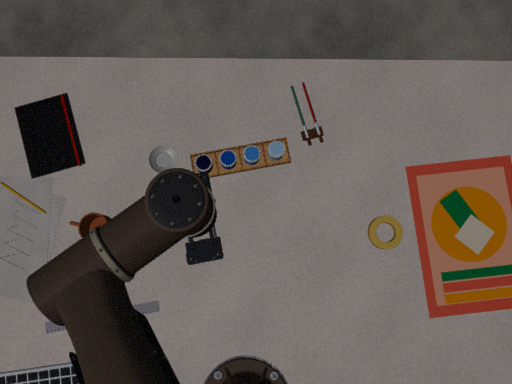

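The four pots stand upright and in order, from palest by the brushes at (238,235) in the scene crop to darkest by the dish at (420,235). The other things look unmoved, and the arm is clear.

```bash
python3 -c "
from station import *
print(job_done())"
```

```text
the job is handed in; nothing more can be done
None
```

All four pots stand upright in the tray, one per compartment. They run pale, light, mid, dark from the brush end to the dish end. I lowered each one until the wrist felt contact (about 4–6 N) before opening the fingers.

**Last checks:** the top camera put each pot within 2 mm of its compartment's centre, with the lids at about 57 mm, which fits a pot standing on the 5 mm tray floor. In the last pictures the brush rest, dish, mug and tape, as well as the green and turquoise look-alikes, look unmoved; I judged this by eye and did not measure it. The arm was clear of everything, and I handed the job in at about 35 s. No check failed or disagreed.

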